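# Unstack the bead containers into their fitted trays

## Task

The closed bead and stone containers have been piled up in two stacks on the sorting table. Take the stacks apart and set each container flat inside the shallow black tray that fits its outline and size. Keep every container upright all the while, and leave them all standing in their trays, let go.

Things in the scene. Friction and masses are not known exactly. Their poses are not given: they have to be found in the camera images.
- long_box: Kraft-cardboard lidded box, oblong: 100 mm (its x) by 62 mm (its y), 26 mm high. Rigid and closed, with a flat top and straight upright sides. At the start it stands on the table carrying one or two of the smaller things. Origin: centre of its underside, z up.
- square_box: Brown wooden lidded box, square: 66 by 66 mm, 26 mm high, sides along its x and y. Rigid and closed, with a flat top and straight upright sides. At the start it stands on the table carrying one or two of the smaller things. Origin: centre of its underside, z up.
- round_tin: Bare metal round lidded tin, 48 mm in diameter, 30 mm high. Rigid and closed, with a flat top and straight upright sides. At the start it lies loosely on the long box or on the square box. Origin: centre of its underside, z up.
- cube_box: White plastic lidded box, small and square: 42 by 42 mm, 30 mm high, sides along its x and y. Rigid and closed, with a flat top and straight upright sides. At the start it lies loosely on whichever of the long box and the square box does not carry the round tin. Origin: centre of its underside, z up.
- small_jar: Small round screw-top jar, white with a black cap, 30 mm in diameter, 22 mm high. Rigid and closed, with a flat top and straight upright sides. At the start it stands loosely on top of the round tin or of the small cube box, so that stack is three high (78 mm). Origin: centre of its underside, z up.
- long_tray: A shallow black tray with a dark felt floor, fixed to the table: floor 2 mm above the table, 3 mm thick rim whose top is 5 mm above the table. Oblong: inside 116 mm (its x) by 78 mm (its y), for the long box. Origin: centre of its underside on the table, z up; the resting thing's origin is then 2 mm above this origin.
- square_tray: A shallow black tray with a dark felt floor, fixed to the table: floor 2 mm above the table, 3 mm thick rim whose top is 5 mm above the table. The larger square one: inside 82 by 82 mm, sides along its x and y, for the square box. Origin: centre of its underside on the table, z up; the resting thing's origin is then 2 mm above this origin.
- tin_tray: A shallow black tray with a dark felt floor, fixed to the table: floor 2 mm above the table, 3 mm thick rim whose top is 5 mm above the table. The larger round one: inside diameter 64 mm, for the round tin. Origin: centre of its underside on the table, z up; the resting thing's origin is then 2 mm above this origin.
- cube_tray: A shallow black tray with a dark felt floor, fixed to the table: floor 2 mm above the table, 3 mm thick rim whose top is 5 mm above the table. The smaller square one: inside 58 by 58 mm, sides along its x and y, for the small cube box. Origin: centre of its underside on the table, z up; the resting thing's origin is then 2 mm above this origin.
- jar_tray: A shallow black tray with a dark felt floor, fixed to the table: floor 2 mm above the table, 3 mm thick rim whose top is 5 mm above the table. The smaller round one: inside diameter 46 mm, for the small jar. Origin: centre of its underside on the table, z up; the resting thing's origin is then 2 mm above this origin.
There are look-alikes about, which are no part of the job. What is shaped like the round_tin but turquoise or yellow is not meant.

How it is judged:
By the outcome, as a careful person would: the job done as asked, in the order asked, and still so for the second after the job is handed in, with the robot touching nothing.
It also fails if it takes over 115 s, if anything falls off the work surface, if the arm or the gripper's body presses on something with over 40 N, if the wrist force passes 120 N, or if a joint passes its speed limit or range.

## Robot

A 6-joint arm with a two-finger parallel gripper is mounted at the origin on the work surface. World frame = base frame: x ahead of the robot, y to its left, z up, the work surface at z = 0. Lengths are in mm, angles in rad, forces in N, time in s.
With the tool pointing down it reaches from about 150 to 775 mm from the base axis. Payload 6.1 kg.
Tool frame: the origin (TCP) lies between the finger pads; the fingertips stand 17 mm ahead of it and the grasp point (between the pads) lies 2 mm behind it; z points along the fingers, y is the line along which they close (so a half turn about z gives the same grasp; the last joint's range is limited). The gripper opens to 85 mm and grips with 20 to 120 N. Pads are 22 mm wide; open, the fingers measure 114 mm over their backs; the gripper's body (76 mm by 85 mm) begins 54 mm behind the grasp point. The pads swing forward as they close: fully open they stand 13 mm farther back than shut.
Start: joints at [-1.23, 0.126, -0.04, 1.405, 0, 1.571], TCP at [175.469, -494.792, 214.195] pointing down, gripper open.
Joint ranges: [-2.72, 2.72], [-0.95, 1.95], [-1.27, 1.35], [-1.78, 2.02], [-1.46, 1.47], [-3.14, 3.14]. Speed limits (rad/s): [2.39, 2.39, 3.01, 3.14, 3.14, 3.14].

## Interface

Orientations are given as a unit quaternion [w, x, y, z].
In Python, from plant import robot, eyes gives the robot as it stands.
- The arm moves only by the shell command python3 -m creep 'ROWS' [OPENING]. ROWS is JSON, a list of rows, each a list of 2 entries, a list of its own where there are three numbers: the shift along the tool's x, y, z in m, then the turn, a rotation vector about the tool's x, y, z in degrees. A call has 1 to 20 rows; each row shifts and turns the commanded pose from where the row before left it, along the tool's axes as they then stand; what a row does not reach is not made up. A row lasts 1/8 s, in which the tool goes at most 62.5 mm and 10.7 degrees, less where a joint would pass 70% of its speed; a pose out of reach is approached as far as the arm can. A call is refused whole if a number of a shift passes 0.0625 or a number of a turn 10.7, either way. A call with a gripper value outside its range is refused whole. OPENING is the finger opening in m, from 0 to 0.0854, set as the call begins (- or left out, the last holds). The fingers move at their own pace and stop on an object; the grip force is fixed at half the most. Time passes only in rows, so rows that do not move let the fingers close. It gives the time, the measured TCP pose, the force, the opening and the grip force at its end, in the units of the state.
- robot.observe(): the state, without advancing time (a new reading comes with each control period).
- eyes.capture(name): name is "scene" or "top"; returns a dict with "img" (420x560x3 uint8, blue, green, red), "intrinsics" (3x3 intrinsics, pixels), "R" (3x3) and "t" (3): a world point X has camera coordinates R X + t. Camera axes: x right, y down, z forward; pixel columns grow to the right and rows downward; lengths in mm; the calibration is good to about 2 mm. A picture is of the moment at which its call begins. There is no depth.
- robot.job_done(): hands the job in; it is judged then, once.
The state is a dict: "time": time; "q": joint angles; "dq": joint speeds; "effort": joint torques, N m; "ee_pos": TCP position; "tool_rot": TCP orientation; "ft_force": force on the tool from outside, world axes, zero at the start; "ft_torque": the same for the moment, N m; "grip_width": opening from 0.0 (shut) to 1.0 (fully open); "gripper_force": force on a finger pad.
Only numpy, scipy, OpenCV 4.12 (cv2) and the standard library are available. Lean on these libraries where they do the work, as an engineer would, in place of code of your own. Each camera call takes 0.05 s, during which the arm holds its last target. There are 200 camera calls.

## Working session

There is one attempt and no reset: what is moved stays moved. The work goes in short steps, Python scripts to look and compute and a shell command to move; the robot and the scene stay as the last step left them, time stands still between calls to the robot, and variables do not carry over. Pictures are saved under pics/ and viewed, at most 14 in all, crops included, and the job is handed in when it is done.

```bash
ls; mkdir -p pics
python3 - <<'E'
from plant import robot, eyes
import cv2,numpy as np
for n in("scene","top"):
    c=eyes.capture(n);cv2.imwrite(f"pics/{n}0.png",c["img"]);np.savez(f"{n}0.npz",**c)
    print(n,c["intrinsics"],c["R"],c["t"])
s=robot.observe();print(s)
E
```

```text
pics
scene [[450.25892878   0.         278.66742829]
 [  0.         450.25892878 212.06691057]
 [  0.           0.           1.        ]] [[-0.49480713  0.86896899  0.00766771]
 [ 0.74579896  0.42916768 -0.50950861]
 [-0.44603791 -0.24638992 -0.8604314 ]] [ 256.32902257 -366.34416539 1291.78872127]
top [[384.04414801   0.         282.52922925]
 [  0.         384.04414801 213.49245771]
 [  0.           0.           1.        ]] [[-0.00480358 -0.99976327  0.02122079]
 [-0.98645899  0.00125856 -0.16400326]
 [ 0.16393772 -0.02172124 -0.98623152]] [ -21.42685295  510.52785595 1075.70335613]
{'time': 0.1, 'q': array([-1.23004488e+00,  1.26365685e-01, -4.04720592e-02,  1.40540211e+00,
       -1.79284006e-05,  1.57077121e+00]), 'dq': array([ 0.00030444, -0.00170091,  0.0024302 , -0.00011379, -0.00024304,
        0.00099156]), 'effort': array([ 2.14970081e-03, -4.36903989e+01,  3.53603804e+01,  1.37088567e-02,
        1.75239675e-04,  1.46342722e-05]), 'ee_pos': array([ 175.32191084, -494.46268986,  213.49822323]), 'tool_rot': array([-7.09795981e-04,  9.85518744e-01,  1.69564983e-01, -1.31202587e-04]), 'ft_force': array([0.83796537, 0.78027412, 0.05514702]), 'ft_torque': array([-0.05807632,  0.03469569,  0.02450078]), 'gripper_force': 0.0, 'grip_width': 1.0016089499867433}
```

View pics/top0.png

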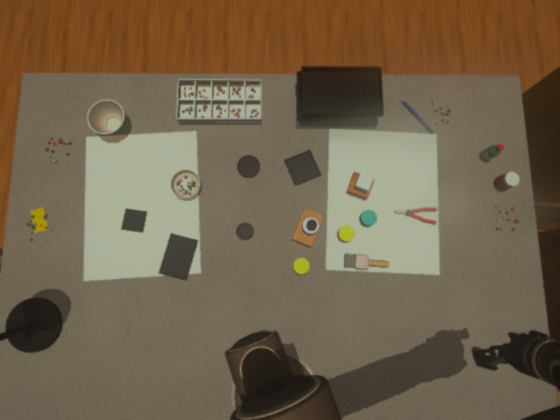

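View pics/scene0.png

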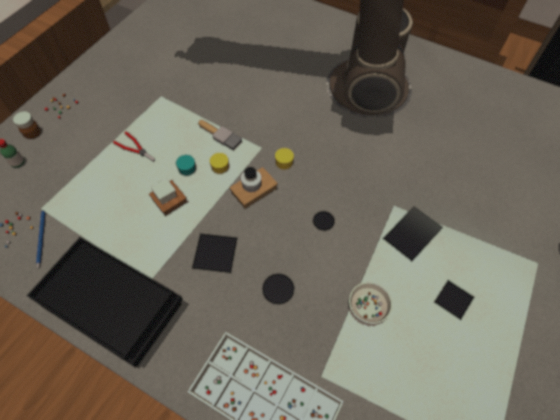

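Top view: tin and jar on the long box at (309,227), and the white cube on the square box at (361,186). Trays are square (302,167), tin (248,166), jar (245,231), cube (134,220) and long (178,257).

Could be taken for round_tin: metal with black-capped jar (311,226), turquoise (369,218), yellow (346,233), yellow (302,266). I choose (311,226). The big black box at (340,95) is not a tray. I'll check with a close crop.

```bash
cat > h.py <<'E'
import numpy as np,cv2
def load(n): return dict(np.load(n))
def ray(c,px,z):
    """pixels (N,2) -> world xy on plane z"""
    px=np.atleast_2d(px).astype(float);d=np.c_[px,np.ones(len(px))]@np.linalg.inv(c["intrinsics"]).T@c["R"]
    o=-c["R"].T@c["t"];s=(z-o[2])/d[:,2];return (o+s[:,None]*d)[:,:2]
def proj(c,X):
    p=(np.atleast_2d(X)@c["R"].T+c["t"])@c["intrinsics"].T;return p[:,:2]/p[:,2:]
def blobs(mask,c,z,win,amin=60):
    """contours inside win (x0,y0,x1,y1): world minAreaRect (centre,size,angle of long side deg)"""
    m=np.zeros_like(mask);x0,y0,x1,y1=win;m[y0:y1,x0:x1]=mask[y0:y1,x0:x1]
    for k in cv2.findContours(m,cv2.RETR_EXTERNAL,cv2.CHAIN_APPROX_NONE)[0]:
        a=cv2.contourArea(k)
        if a<amin: continue
        w=ray(c,k[:,0],z).astype(np.float32)
        M=cv2.moments(w.reshape(-1,1,2));r=cv2.minAreaRect(w)
        b=cv2.boxPoints(r);e=[b[1]-b[0],b[2]-b[1]];l=max(e,key=np.linalg.norm)
        print("px",k[:,0].mean(0).round(),"mom",np.round([M["m10"]/M["m00"],M["m01"]/M["m00"]],1),"rect",np.round(r[0],1),"size",np.round(r[1],1),"ang",round(float(np.degrees(np.arctan2(l[1],l[0]))%180),1),"area",round(M["m00"]))
E
python3 - <<'E'
from h import *
t=load("top0.npz");s=load("scene0.npz")
a=cv2.resize(t["img"][160:260,280:390],None,fx=5,fy=5,interpolation=cv2.INTER_CUBIC)
b=cv2.resize(s["img"][140:220,145:300],None,fx=5,fy=5,interpolation=cv2.INTER_CUBIC)
a=cv2.resize(a,(440,400));b=cv2.resize(b,(775,400))
cv2.imwrite("pics/crop1.png",cv2.resize(np.hstack([a,b]),(800,263)) if 0 else b);cv2.imwrite("pics/crop2.png",cv2.resize(t["img"][160:260,280:390],(660,600),interpolation=cv2.INTER_CUBIC))
g=cv2.cvtColor(t["img"],cv2.COLOR_BGR2GRAY)
for th in(45,60):
  print(th);m=(g<th).astype(np.uint8)*255
  for w in [(285,145,325,190),(230,150,265,182),(230,215,260,245),(115,200,155,240),(150,225,205,285)]: blobs(m,t,5,w)
g=cv2.cvtColor(s["img"],cv2.COLOR_BGR2GRAY);print("scene")
m=(g<45).astype(np.uint8)*255
for w in [(185,225,245,278),(255,265,300,310),(305,203,340,235),(430,275,480,325),(380,200,445,265)]: blobs(m,s,5,w)
E
```

```text
45
60
px [300. 160.] mom [689.2 -74.5] rect [677.7 -77.8] size [50.6 83.5] ang 110.2 area 1481
px [248. 168.] mom [673.4  80. ] rect [664.6  81.4] size [63.5 61.4] ang 0.1 area 1951
scene
px [215. 253.] mom [663.5 -82.6] rect [663.5 -82.5] size [83.4 83.4] ang 112.7 area 6556
px [278. 289.] mom [667.   82.8] rect [667.4  82.2] size [61.4 62.7] ang 119.8 area 3107
px [323. 221.] mom [467.6  92.1] rect [467.6  92.3] size [46.2 44.7] ang 27.4 area 1602
px [454. 299.] mom [501.4 420.4] rect [501.5 420.4] size [57.4 57.6] ang 171.5 area 3087
px [408. 237.] mom [415.  280.7] rect [412.  280.6] size [76.  77.1] ang 165.5 area 5103
```

View pics/crop2.png

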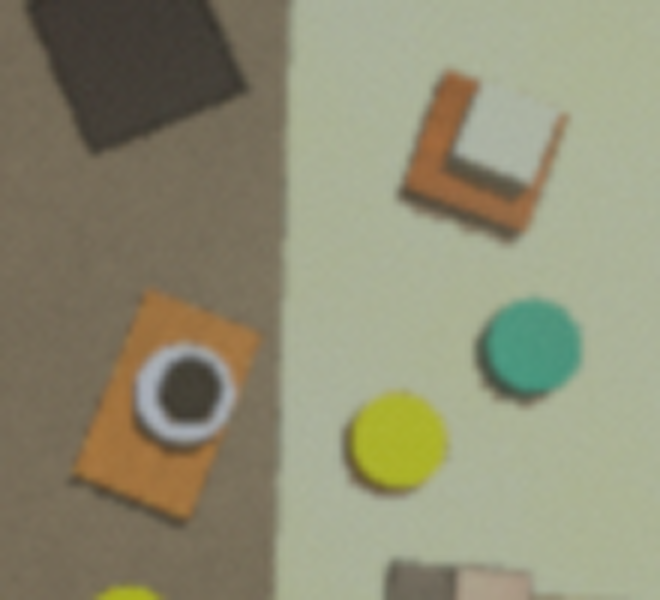

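View pics/crop1.png

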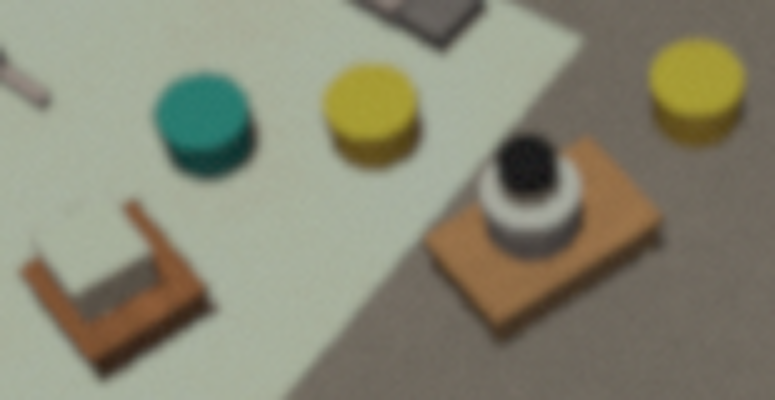

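Crop 2 (top, 6x from (280,160)): long box top has corners near (148,290), (262,337), (187,515) and (73,480), with the metal tin at (185,395) and the black cap at (190,388). Square box is at about (480,155) with the white cube top at (505,135). The crop confirms the choice: the turquoise and yellow tins stand apart.

Run:
```python
from h import *
t=load("top0.npz");s=load("scene0.npz")
print("campos",-t["R"].T@t["t"],-s["R"].T@s["t"])
g=cv2.cvtColor(t["img"],cv2.COLOR_BGR2GRAY)
for w in [(285,145,325,190),(230,150,265,182),(230,215,260,245),(115,200,155,240),(155,228,203,285)]:
  x0,y0,x1,y1=w;th,_=cv2.threshold(g[y0:y1,x0:x1],0,255,cv2.THRESH_OTSU);print("tray otsu",th)
  blobs((g<th).astype(np.uint8)*255,t,5,w,150)
gs=cv2.cvtColor(s["img"],cv2.COLOR_BGR2GRAY)
w=(375,198,447,268);x0,y0,x1,y1=w;th,_=cv2.threshold(gs[y0:y1,x0:x1],0,255,cv2.THRESH_OTSU);print("longtray scene",th);blobs((gs<th).astype(np.uint8)*255,s,5,w,150)
for n,c,wl,ws in(("top",t,(290,205,326,250),(344,168,380,203)),("scene",s,(226,160,282,212),(145,170,192,218))):
  h=cv2.cvtColor(c["img"],cv2.COLOR_BGR2HSV)
  H,S,V=cv2.split(h)
  for nm,w in(("long",wl),("square",ws)):
    for vt in (60,100,120): 
      print(n,nm,vt);blobs(((S>95)&(H<25)&(V>vt)).astype(np.uint8)*255,c,26,w,80)
  if n=="top":
    print("jar");blobs(((V<85)).astype(np.uint8)*255,c,78,(304,218,320,234),20)
    print("tin");blobs(((S<60)&(V>85)).astype(np.uint8)*255,c,56,(300,212,324,238),60)
  else:
    print("jar");blobs(((V<60)).astype(np.uint8)*255,c,78,(240,165,260,182),20)
    print(V[175:190,235:268:3],S[175:190,235:268:3])
  print("H cube"); 
x0,y0=350,170
h=cv2.cvtColor(t["img"],cv2.COLOR_BGR2HSV)[170:200:2,345:382:2]
print(h[...,1]);print(h[...,2])
```

```text
campos [ 327.1635089     1.30130159 1145.075481  ] [976.23926938 252.76482184 922.874612  ]
tray otsu 84.0
px [302. 167.] mom [661.  -84.8] rect [661.  -84.7] size [90.6 89.6] ang 22.6 area 7557
tray otsu 82.0
px [248. 166.] mom [664.  81.] rect [664.6  81.4] size [69.9 67.4] ang 0.3 area 3751
tray otsu 87.0
px [245. 231.] mom [464.   89.6] rect [464.   89.9] size [50.7 48. ] ang 89.9 area 2008
tray otsu 121.0
px [134. 220.] mom [497.5 419.1] rect [497.2 419.2] size [65.6 64.6] ang 81.9 area 3856
tray otsu 122.0
px [186. 260.] mom [374.9 279.9] rect [389.2 281.9] size [164.3 136.1] ang 1.7 area 13400
longtray scene 119.0
px [404. 221.] mom [367.6 272.5] rect [378.5 278. ] size [175.7 171.2] ang 23.4 area 18504
top long 60
px [307. 226.] mom [469.8 -91.2] rect [473.2 -96.3] size [ 63.5 102.9] ang 157.3 area 3723
top long 100
px [307. 226.] mom [470.7 -91.4] rect [473.4 -96.4] size [ 63.5 102.4] ang 157.3 area 3624
top long 120
px [307. 226.] mom [472.3 -91.9] rect [474.4 -96.9] size [ 63.3 100.2] ang 157.3 area 3430
top square 60
px [358. 187.] mom [ 593.  -244.5] rect [ 599.9 -257.1]
[... 4337 characters left out ...]
 178 178 180 178 178 179 164 147 178 179 180
  179]
 [177 174 134 156 156 125 175 178 178 178 180 179 178 147 163 178 179 178
  177]
 [177 164 139 149 138  98 129 164 176 177 179 178 170 150 171 178 179 179
  179]
 [177 148 150 152 130  97  91  98 117 157 170 178 162 150 178 179 178 179
  179]
 [173 128 145 151 151 147 122  99  96  93 104 140 154 163 176 177 177 178
  178]
 [164  95  94 125 142 150 150 146 137 111 102 135 146 172 178 179 178 177
  178]
 [174 157 122 100  96 104 131 142 147 149 146 153 157 178 177 179 178 178
  177]
 [178 177 168 160 138 123  93  93 114 139 145 150 167 179 178 177 177 178
  178]
 [178 177 177 177 176 174 146 135 118  95 106 153 176 179 177 178 178 179
  179]]
```

```bash
cat > go.py <<'E'
import sys,numpy as np
from plant import robot
from scipy.spatial.transform import Rotation as Ro
# usage: go.py x y z yaw  -> turn about tool z (mod 180 unless 5th arg), then shift in tool axes after the turn
x,y,z,yw=map(float,sys.argv[1:5]);s=robot.observe();q=s["tool_rot"]
X=Ro.from_quat([q[1],q[2],q[3],q[0]]).as_matrix();psi=np.degrees(np.arctan2(X[1,0],X[0,0]))
per=float(sys.argv[5]) if len(sys.argv)>5 else 180
d=(yw-psi+per/2)%per-per/2;p=np.radians(psi+d);e=np.array([x,y,z])-s["ee_pos"]
c,n=np.cos(p),np.sin(p)
print("t",round(s["time"],2),"pos",s["ee_pos"].round(1),"tilt",X[:,2].round(4),"yaw %.1f"%psi,"q",s["q"].round(2),"gw",round(s["grip_width"]*85.4,1),"F",s["ft_force"].round(1),"grip",round(s["gripper_force"],1))
print("turn z deg %.1f"%-d,"shift mm",np.round([e[0]*c+e[1]*n,e[0]*n-e[1]*c,-e[2]],1),"dist %.0f"%np.hypot(e[0],e[1]))
E
python3 go.py 474 -102 140 19.5
python3 - <<'E'
from h import *
t=load("top0.npz");s=load("scene0.npz")
g=cv2.cvtColor(t["img"],cv2.COLOR_BGR2GRAY);gs=cv2.cvtColor(s["img"],cv2.COLOR_BGR2GRAY)
for th in(70,78,85): print("long top",th);blobs((g<th).astype(np.uint8)*255,t,5,(155,228,203,285),150)
for th in(55,65,72): print("long scene",th);blobs((gs<th).astype(np.uint8)*255,s,5,(375,198,447,268),150)
b=cv2.GaussianBlur(t["img"],(0,0),.8);S=cv2.cvtColor(b,cv2.COLOR_BGR2HSV)
for st in(28,31): print("cube",st);blobs(((S[...,1]<st)&(S[...,2]>140)).astype(np.uint8)*255,t,56,(350,168,380,200),40)
h=cv2.cvtColor(t["img"],cv2.COLOR_BGR2HSV);y=((h[...,0]>22)&(h[...,0]<95)&(h[...,1]>110)).astype(np.uint8)*255
print("decoys");blobs(y,t,30,(290,200,385,280),60)
E
```

```text
t 0.1 pos [ 175.3 -494.5  213.5] tilt [-5.0e-04  1.4e-03 -1.0e+00] yaw 19.5 q [-1.23  0.13 -0.04  1.41 -0.    1.57] gw 85.5 F [0.8 0.8 0.1] grip 0.0
turn z deg 0.0 shift mm [ 412.6 -270.3   73.5] dist 493
long top 70
px [178. 257.] mom [388.3 283.7] rect [388.7 283.6] size [ 80.7 117.9] ang 165.9 area 8686
long top 78
px [178. 257.] mom [388.3 283.8] rect [388.2 282.9] size [ 82.  119.9] ang 165.7 area 8972
long top 85
px [178. 257.] mom [388.1 283.6] rect [387.7 282.6] size [ 83.4 120.2] ang 165.3 area 9137
long scene 55
px [411. 235.] mom [405.1 282.6] rect [402.7 283.7] size [76.4 97.6] ang 164.5 area 6835
long scene 65
px [413. 233.] mom [394.7 285. ] rect [393.9 285.4] size [ 78.6 116.6] ang 165.5 area 8674
long scene 72
px [412. 233.] mom [393.5 285.4] rect [393.4 285.4] size [ 79.9 119. ] ang 165.5 area 9087
cube 28
px [364. 182.] mom [ 602.3 -261.5] rect [ 602.3 -261.5] size [35.2 36.8] ang 152.4 area 1152
cube 31
px [364. 181.] mom [ 603.4 -261.6] rect [ 603.5 -261.9] size [36.6 40.8] ang 155.5 area 1277
decoys
px [301. 266.] mom [360.4 -75.6] rect [360.6 -75.8] size [46.5 47. ] ang 134.4 area 1764
px [346. 233.] mom [ 453.4 -207.5] rect [ 453.  -207.5] size [44.6 44.2] ang 89.8 area 1593
px [368. 217.] mom [ 500.4 -276.6] rect [ 500.2 -277.2] size [38.6 39.3] ang 177.8 area 1198
```

```bash
python3 -m creep '[[[0.0344,-0.0225,0.005],[0,0,0]],[[0.0344,-0.0225,0.005],[0,0,0]],[[0.0344,-0.0225,0.005],[0,0,0]],[[0.0344,-0.0225,0.005],[0,0,0]],[[0.0344,-0.0225,0.005],[0,0,0]],[[0.0344,-0.0225,0.005],[0,0,0]],[[0.0344,-0.0225,0.005],[0,0,0]],[[0.0344,-0.0225,0.005],[0,0,0]],[[0.0344,-0.0225,0.005],[0,0,0]],[[0.0344,-0.0225,0.005],[0,0,0]],[[0.0344,-0.0225,0.005],[0,0,0]],[[0.0344,-0.0225,0.005],[0,0,0]],[[0,0,0],[0,0,0]],[[0,0,0],[0,0,0]],[[0,0,0],[0,0,0]]]' 0.06; python3 go.py 474 -102 79 19.5
```

```text
time: 1.98
ee_pos: [473.8, -103.1, 154.3]
tool_rot: [0.0, 0.986, 0.169, -0.0]
ft_force: [-0.7, 0.6, -0.2]
grip_width: 0.705
gripper_force: 0.0
t 1.98 pos [ 473.8 -103.1  154.3] tilt [-1.e-04 -2.e-04 -1.e+00] yaw 19.5 q [-0.21  0.06 -0.25  1.27 -0.    2.59] gw 60.2 F [-0.7  0.6 -0.2] grip 0.0
turn z deg -0.0 shift mm [ 0.6 -0.9 75.3] dist 1
```

```bash
python3 -m creep '[[[0.0006,-0.0009,0.02],[0,0,0]],[[0,0,0.02],[0,0,0]],[[0,0,0.02],[0,0,0]],[[0,0,0.01],[0,0,0]],[[0,0,0.005],[0,0,0]],[[0,0,0],[0,0,0]],[[0,0,0],[0,0,0]]]'; python3 -m creep '[[[0,0,0],[0,0,0]],[[0,0,0],[0,0,0]],[[0,0,0],[0,0,0]],[[0,0,0],[0,0,0]],[[0,0,0],[0,0,0]]]' 0.02; python3 go.py 465.8 91 140 60
```

```text
time: 2.85
ee_pos: [475.0, -101.5, 79.9]
tool_rot: [0.0, 0.986, 0.17, 0.001]
ft_force: [-0.3, -0.9, -0.5]
grip_width: 0.702
gripper_force: 0.0
time: 3.48
ee_pos: [474.5, -101.3, 79.2]
tool_rot: [-0.0, 0.986, 0.17, -0.0]
ft_force: [1.1, 0.4, -0.7]
grip_width: 0.233
gripper_force: 0.0
t 3.48 pos [ 474.5 -101.3   79.2] tilt [-0.  0. -1.] yaw 19.5 q [-0.21  0.09 -0.38  1.1   0.    2.59] gw 19.9 F [ 1.1  0.4 -0.7] grip 0.0
turn z deg -40.5 shift mm [ 162.2 -103.7  -60.8] dist 192
```

Run:
```python
from plant import eyes
from h import *
a=eyes.capture("top");b=eyes.capture("scene")
A=cv2.resize(a["img"][175:275,270:390],(480,400),interpolation=cv2.INTER_CUBIC);B=cv2.resize(b["img"][120:220,205:285],(320,400),interpolation=cv2.INTER_CUBIC)
cv2.imwrite("pics/j1.png",np.hstack([A,B]))
```

```text
(no output)
```

View pics/j1.png

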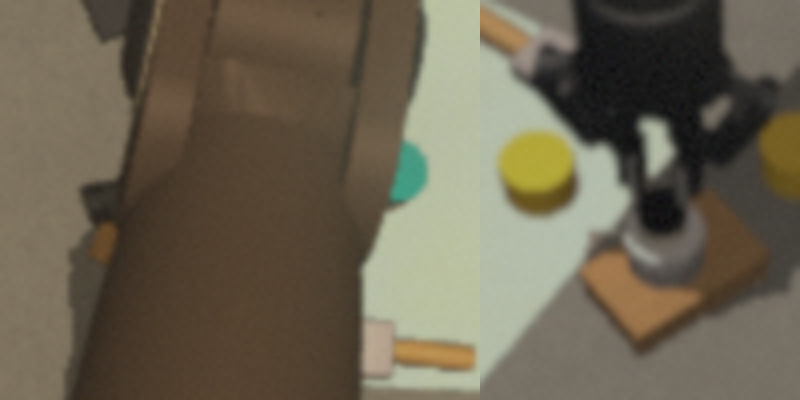

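Run:
```python
from plant import eyes,robot
from h import *
b=eyes.capture("scene");st=robot.observe();p=st["ee_pos"];print(p)
y=np.array([np.sin(np.radians(19.5)),-np.cos(np.radians(19.5)),0])
I=cv2.resize(b["img"][145:200,225:280],(600,600),interpolation=cv2.INTER_CUBIC);I=cv2.convertScaleAbs(I,alpha=2.0,beta=20)
def mk(X,col):
    q=(proj(b,X)[0]-[225,145]+.5)*600/55;cv2.circle(I,tuple(int(v) for v in q),5,col,-1)
for s in(-10,10):
  for dz in(-17,0): mk(p+s*y+[0,0,dz],(0,0,255))
for a in np.arange(0,6.28,.5): mk([474+12*np.cos(a),-102+12*np.sin(a),78],(0,255,0))
cv2.imwrite("pics/j2.png",I)
```

```text
[ 474.5522652  -101.29681794   79.1966418 ]
```

View pics/j2.png

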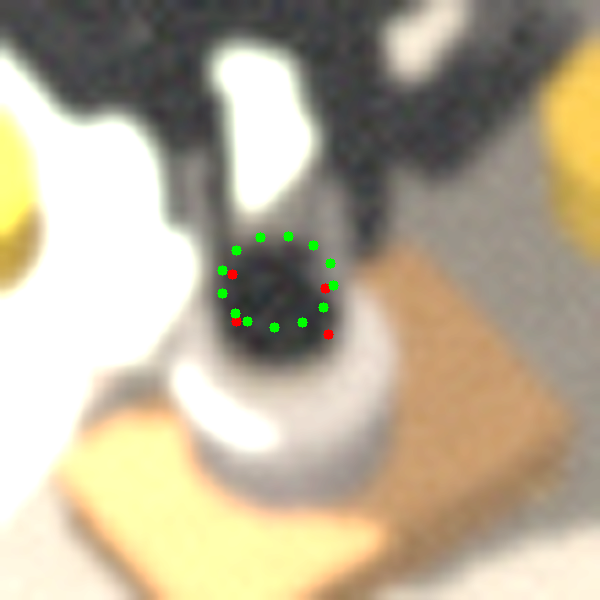

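```bash
python3 -m creep '[[[0,0,0],[0,0,0]],[[0,0,0],[0,0,0]],[[0,0,0],[0,0,0]],[[0,0,-0.02],[0,0,0]],[[0,0,-0.04],[0,0,0]],[[-0.04,-0.03,0],[0,0,0]],[[-0.04,-0.03,0],[0,0,0]],[[0,0,0],[0,0,0]],[[0,0,0],[0,0,0]]]' 0.06;  python3 - <<'E'
from plant import eyes,robot
from h import *
b=eyes.capture("scene");st=robot.observe();p=st["ee_pos"];print(p)
a=np.radians(19.5);y=np.array([np.sin(a),-np.cos(a),0]);x=np.array([np.cos(a),np.sin(a),0])
o=proj(b,p)[0]-[40,60];o=o.astype(int);print(o)
I=cv2.resize(b["img"][o[1]:o[1]+80,o[0]:o[0]+80],(600,600),interpolation=cv2.INTER_CUBIC);I=cv2.convertScaleAbs(I,alpha=2.0,beta=20)
def mk(X,col):
    q=(proj(b,X)[0]-o+.5)*600/80;cv2.circle(I,tuple(int(v) for v in q),4,col,-1)
for s in(-30,30):
  for dz in(-17,0): 
    for k in (-11,11): mk(p+s*y+k*x+[0,0,dz],(0,0,255))
cv2.imwrite("pics/j3.png",I);cv2.imwrite("raw3.png",b["img"])
t=eyes.capture("top");H=cv2.cvtColor(t["img"],cv2.COLOR_BGR2HSV)
print("jar now");blobs((H[...,2]<85).astype(np.uint8)*255,t,78,(304,215,322,236),20)
E
```

```text
time: 4.75
ee_pos: [379.8, -71.6, 139.6]
tool_rot: [0.0, 0.986, 0.17, 0.001]
ft_force: [0.3, 0.5, 0.4]
grip_width: 0.705
gripper_force: 0.0
[380.06093538 -71.72429148 139.45662424]
[241  70]
jar now
px [312. 222.] mom [ 485.6 -106.3] rect [ 471.8 -106.7] size [48.  56.6] ang 179.9 area 569
```

View pics/j3.png

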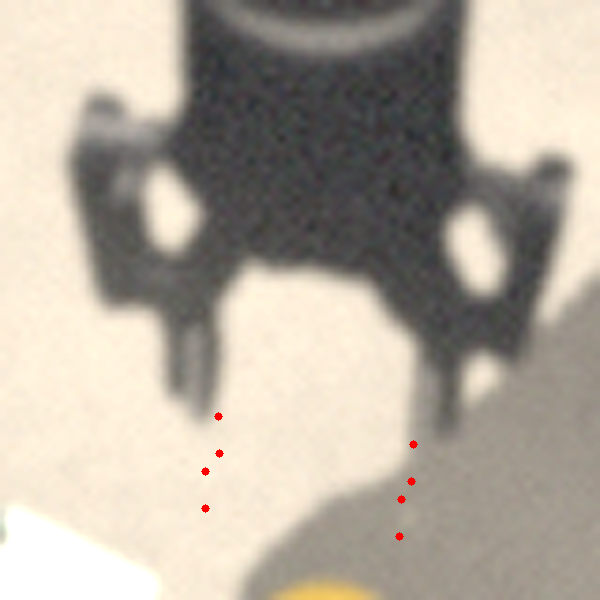

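```bash
python3 -m creep '[[[0.014,-0.04,0],[0,0,0]],[[0.014,-0.04,0],[0,0,0]],[[0.014,-0.04,0],[0,0,0]],[[0,0,0.03],[0,0,0]],[[0,0,0.03],[0,0,0]],[[0,0,0.03],[0,0,0]],[[0,0,0.015],[0,0,0]],[[0,0,0],[0,0,0]],[[0,0,0],[0,0,0]]]' 0;  python3 - <<'E'
from plant import eyes,robot
from h import *
b=eyes.capture("scene");st=robot.observe();p=st["ee_pos"];print(p,st["grip_width"],st["ft_force"])
a=np.radians(19.5);y=np.array([np.sin(a),-np.cos(a),0]);x=np.array([np.cos(a),np.sin(a),0])
o=proj(b,p)[0]-[40,60];o=o.astype(int);print(o)
I=cv2.resize(b["img"][o[1]:o[1]+80,o[0]:o[0]+80],(600,600),interpolation=cv2.INTER_CUBIC);I=cv2.convertScaleAbs(I,alpha=1.6,beta=10)
def mk(X,col):
    q=(proj(b,X)[0]-o+.5)*600/80;cv2.circle(I,tuple(int(v) for v in q),4,col,-1)
for k in (-11,11): mk(p+k*x+[0,0,-17],(0,0,255));mk(p+k*x,(0,255,0))
cv2.imwrite("pics/j4.png",I)
E
```

```text
time: 5.98
ee_pos: [379.5, 55.7, 35.1]
tool_rot: [0.0, 0.986, 0.169, 0.001]
ft_force: [0.7, -0.1, 1.0]
grip_width: 0.001
gripper_force: 0.0
[379.62740551  55.71575397  35.26200034] -0.0037503892046085417 [ 0.04089922 -0.09448887 -0.24568221]
[287 119]
```

View pics/j4.png

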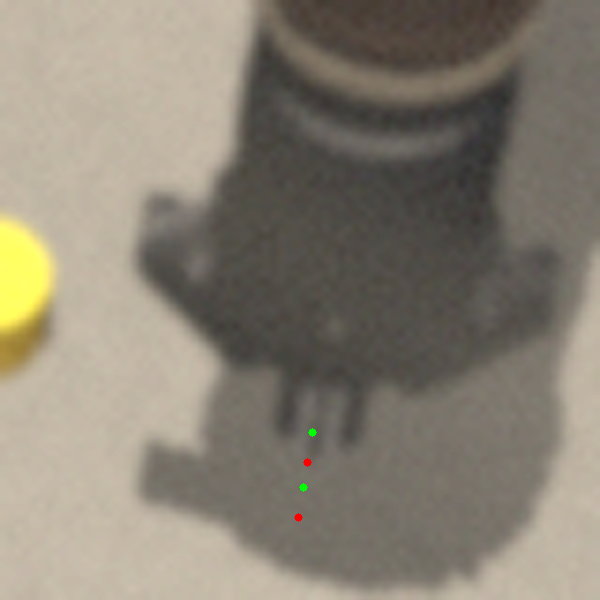

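```bash
for i in 1; do python3 -m creep '[[[0,0,0.006],[0,0,0]],[[0,0,0.006],[0,0,0]],[[0,0,0],[0,0,0]]]' | grep -E 'pos|force'; python3 -m creep '[[[0,0,0.002],[0,0,0]],[[0,0,0.001],[0,0,0]],[[0,0,0],[0,0,0]]]' | grep -E 'pos|force';done
```

```text
ee_pos: [378.1, 55.6, 21.7]
ft_force: [-0.3, 0.1, 0.5]
gripper_force: 0.0
ee_pos: [378.5, 55.7, 19.2]
ft_force: [0.2, 0.0, -0.3]
gripper_force: 0.0
```

```bash
for i in 1; do python3 -m creep '[[[0,0,0.001],[0,0,0]],[[0,0,0.001],[0,0,0]],[[0,0,0],[0,0,0]]]' | grep -E 'pos|ft_force'; python3 -m creep '[[[0,0,0.001],[0,0,0]],[[0,0,0.001],[0,0,0]],[[0,0,0],[0,0,0]]]' | grep -E 'pos|ft_force';done
```

```text
ee_pos: [378.5, 55.6, 17.1]
ft_force: [-0.0, 0.6, -0.9]
ee_pos: [378.5, 55.6, 15.1]
ft_force: [0.2, -0.7, 1.2]
```

```bash
python3 -m creep '[[[0,0,0.002],[0,0,0]],[[0,0,0.002],[0,0,0]],[[0,0,0],[0,0,0]]]' | grep -E 'pos|ft_force'; python3 -m creep '[[[0,0,0.001],[0,0,0]],[[0,0,0.001],[0,0,0]],[[0,0,0],[0,0,0]]]' | grep -E 'pos|ft_force';python3 -m creep '[[[0,0,0.001],[0,0,0]],[[0,0,0.001],[0,0,0]],[[0,0,0],[0,0,0]]]' | grep -E 'pos|ft_force'
```

```text
ee_pos: [378.4, 55.6, 11.0]
ft_force: [-0.5, -0.1, -0.4]
ee_pos: [378.5, 55.6, 9.1]
ft_force: [-0.7, -0.1, 0.2]
ee_pos: [378.5, 55.6, 7.1]
ft_force: [0.4, 0.2, -0.3]
```

Run:
```python
from plant import eyes,robot
from h import *
b=eyes.capture("scene");st=robot.observe();p=st["ee_pos"];print(p,st["ft_force"])
a=np.radians(19.5);x=np.array([np.cos(a),np.sin(a),0])
o=proj(b,p)[0]-[40,50];o=o.astype(int)
I=cv2.resize(b["img"][o[1]:o[1]+80,o[0]:o[0]+80],(600,600),interpolation=cv2.INTER_CUBIC);I=cv2.convertScaleAbs(I,alpha=2,beta=10)
def mk(X,col):
    q=(proj(b,X)[0]-o+.5)*600/80;cv2.circle(I,tuple(int(v) for v in q),4,col,-1)
for k in (-11,11): mk(p+k*x,(0,255,0))
cv2.imwrite("pics/j5.png",I)
```

```text
[378.51740224  55.63378708   7.12468661] [-0.85923762 -0.78617938 -0.02967912]
```

View pics/j5.png

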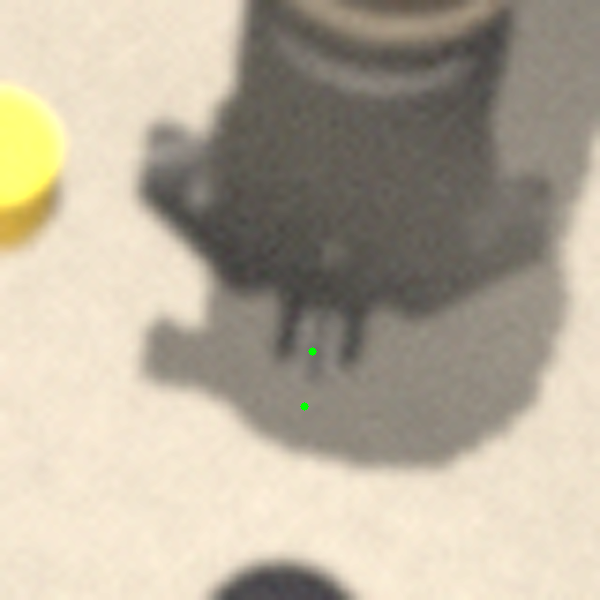

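```bash
python3 -m creep '[[[0,0,0.002],[0,0,0]],[[0,0,0.002],[0,0,0]],[[0,0,0],[0,0,0]]]' | grep -E 'pos|ft_force'; python3 -m creep '[[[0,0,0.001],[0,0,0]],[[0,0,0.001],[0,0,0]],[[0,0,0],[0,0,0]]]' | grep -E 'pos|ft_force';python3 -m creep '[[[0,0,0.001],[0,0,0]],[[0,0,0.001],[0,0,0]],[[0,0,0],[0,0,0]]]' | grep -E 'pos|ft_force'
python3 - <<'E'
from plant import eyes
from h import *
for n in("scene","top"):
  c=eyes.capture(n);np.savez(n+"1.npz",**c)
  cv2.imwrite(f"pics/{n}1.png",c["img"])
  print(n,proj(c,[[378.5,55.6,0],[378.5,55.6,30]]))
a=cv2.imread("pics/scene1.png")[110:230,240:400];b=cv2.imread("pics/top1.png")[200:320,180:340]
cv2.imwrite("pics/j6.png",cv2.convertScaleAbs(cv2.resize(np.hstack([a,b]),(800,300),interpolation=cv2.INTER_CUBIC),alpha=1.7))
E
```

```text
ee_pos: [378.4, 55.6, 3.0]
ft_force: [-0.1, -0.9, -0.4]
ee_pos: [378.5, 55.6, 1.1]
ft_force: [-0.6, 0.2, 0.4]
ee_pos: [378.5, 55.6, -0.9]
ft_force: [-0.6, 0.3, 0.1]
scene [[326.30444121 187.63226181]
 [327.5349767  180.69788906]]
top [[255.8915855  259.86077499]
 [255.4004789  259.39315353]]
```

View pics/j6.png

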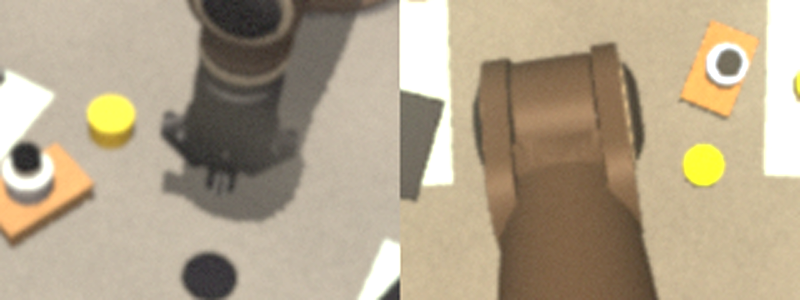

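```bash
python3 -m creep '[[[0,0,0.003],[0,0,0]],[[0,0,0.003],[0,0,0]],[[0,0,0],[0,0,0]]]' | grep -E 'pos|ft_force'; python3 -m creep '[[[0,0,0.002],[0,0,0]],[[0,0,0.001],[0,0,0]],[[0,0,0],[0,0,0]]]' | grep -E 'pos|ft_force';python3 -m creep '[[[0,0,0.002],[0,0,0]],[[0,0,0.001],[0,0,0]],[[0,0,0],[0,0,0]]]' | grep -E 'pos|ft_force'; python3 go.py 378 55 0 19.5
```

```text
ee_pos: [378.2, 55.6, -7.2]
ft_force: [-1.1, -0.1, -0.9]
ee_pos: [378.5, 55.6, -9.9]
ft_force: [0.3, -0.3, -0.4]
ee_pos: [378.5, 55.6, -12.9]
ft_force: [0.4, 0.2, -0.7]
t 11.05 pos [378.5  55.6 -12.9] tilt [-1.e-04 -0.e+00 -1.e+00] yaw 19.5 q [ 0.15 -0.03 -0.72  0.88 -0.    2.95] gw -0.3 F [ 0.4  0.2 -0.7] grip 0.0
turn z deg 0.0 shift mm [ -0.7   0.4 -12.9] dist 1
```

```bash
python3 -m creep '[[[0,0,0.002],[0,0,0]],[[0,0,0.001],[0,0,0]],[[0,0,0],[0,0,0]]]' | grep -E 'pos|ft_force'; python3 -m creep '[[[0,0,0.001],[0,0,0]],[[0,0,0.001],[0,0,0]],[[0,0,0],[0,0,0]]]' | grep -E 'pos|ft_force';python3 -m creep '[[[0,0,0.001],[0,0,0]],[[0,0,0.001],[0,0,0]],[[0,0,0],[0,0,0]]]' | grep -E 'pos|ft_force'
```

```text
ee_pos: [378.5, 55.6, -15.9]
ft_force: [0.7, 0.5, -0.5]
ee_pos: [378.7, 55.7, -17.1]
ft_force: [-4.1, -0.7, 9.6]
ee_pos: [378.8, 55.7, -17.2]
ft_force: [-12.5, -1.8, 33.6]
```

```bash
python3 -m creep '[[[0,0,-0.003],[0,0,0]],[[0,0,-0.002],[0,0,0]],[[0,0,0],[0,0,0]],[[0,0,0],[0,0,0]]]' | grep -E 'pos|ft_force';  python3 - <<'E'
from plant import eyes,robot
from h import *
b=eyes.capture("scene");p=robot.observe()["ee_pos"];print(p)
a=np.radians(19.5);x=np.array([np.cos(a),np.sin(a),0]);y=np.array([np.sin(a),-np.cos(a),0]);tz=p[2]+17
o=(proj(b,p)[0]-[20,28]).astype(int)
I=cv2.resize(b["img"][o[1]:o[1]+40,o[0]:o[0]+40],(600,600),interpolation=cv2.INTER_CUBIC);I=cv2.convertScaleAbs(I,alpha=2.6,beta=-40)
def mk(X,col):
    q=(proj(b,X)[0]-o+.5)*15;cv2.circle(I,tuple(int(v) for v in q),4,col,-1)
P=np.array([p[0],p[1],tz])
for k in(-11,11):
  for s in(-14,14): mk(P+k*x+s*y,(0,0,255))
mk(P,(0,255,0))
cv2.imwrite("pics/j7.png",I)
E
```

```text
ee_pos: [378.4, 55.6, -15.1]
ft_force: [-0.8, -0.7, -0.1]
[378.39103461  55.62120542 -15.09753517]
```

View pics/j7.png

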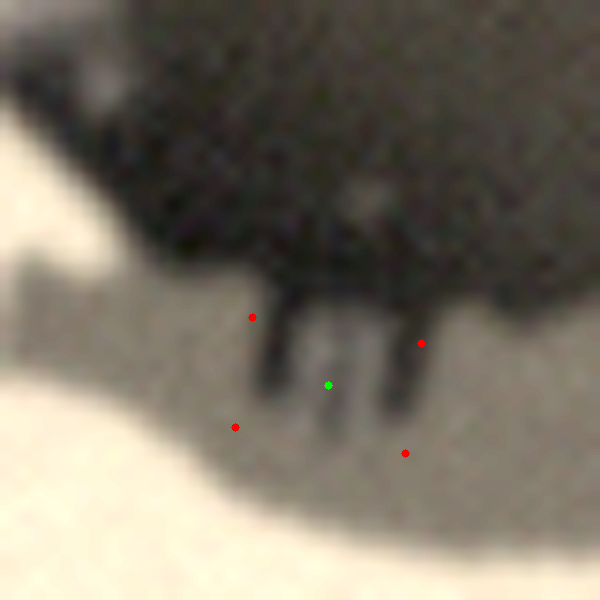

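The readings put the shut fingertips 17 mm behind the reported TCP, not 17 mm ahead. So true TCP z = reported z + 34, and I'll correct for that.

```bash
sed -i 's/e=np.array(\[x,y,z\])/e=np.array([x,y,z-34])/' go.py
python3 -m creep '[[[0,0,-0.03],[0,0,-10]],[[0,0,-0.04],[0,0,-10]],[[0,0,-0.04],[0,0,-10]],[[0,0,0],[0,0,-10]],[[0,0,0],[0,0,-10]],[[0,0,0],[0,0,-10]],[[0,0,0],[0,0,-10]],[[0,0,0],[0,0,-10]],[[0,0,0],[0,0,0]],[[0,0,0],[0,0,0]]]' 0.06; python3 go.py 474 -102 125 100
```

```text
time: 13.98
ee_pos: [378.5, 55.6, 95.1]
tool_rot: [-0.0, 0.647, 0.762, -0.0]
ft_force: [0.6, 0.1, -0.1]
grip_width: 0.705
gripper_force: 0.0
t 13.97 pos [378.5  55.6  95.1] tilt [-3.e-04 -0.e+00 -1.e+00] yaw 99.4 q [ 0.15 -0.11 -0.54  1.14 -0.    1.55] gw 60.2 F [ 0.6  0.1 -0.1] grip 0.0
turn z deg -0.6 shift mm [-171.8   66.7    4.1] dist 184
```

```bash
python3 -m creep '[[[-0.0344,0.0133,0],[0,0,0]],[[-0.0344,0.0133,0],[0,0,0]],[[-0.0344,0.0133,0],[0,0,0]],[[-0.0344,0.0133,0],[0,0,0]],[[-0.0344,0.0133,0.004],[0,0,0]],[[0,0,0],[0,0,0]],[[0,0,0],[0,0,0]],[[0,0,0.02],[0,0,0]],[[0,0,0.02],[0,0,0]],[[0,0,0.006],[0,0,0]],[[0,0,0],[0,0,0]]]';  python3 -m creep '[[[0,0,0],[0,0,0]],[[0,0,0],[0,0,0]],[[0,0,0],[0,0,0]],[[0,0,0],[0,0,0]],[[0,0,0],[0,0,0]]]' 0.02; python3 go.py 465.8 91 140 100
```

```text
time: 15.35
ee_pos: [472.3, -102.4, 45.3]
tool_rot: [-0.0, 0.646, 0.764, -0.0]
ft_force: [0.2, 0.2, -0.2]
grip_width: 0.7
gripper_force: 0.0
time: 15.98
ee_pos: [473.4, -103.0, 46.4]
tool_rot: [0.001, 0.646, 0.763, 0.001]
ft_force: [-0.8, 0.5, 6.0]
grip_width: 0.32
gripper_force: 59.0
t 15.97 pos [ 473.4 -103.    46.4] tilt [ 2.e-03 -1.e-04 -1.e+00] yaw 99.5 q [-0.21  0.11 -0.44  1.03  0.    1.19] gw 27.3 F [-0.8  0.5  6. ] grip 59.0
turn z deg -0.5 shift mm [192.4  26.2 -59.6] dist 194
```

```bash
python3 -m creep '[[[0,0,-0.01],[0,0,0]],[[0,0,-0.02],[0,0,0]],[[0,0,-0.03],[0,0,0]],[[0.032,0.0044,0],[0,0,0]],[[0.032,0.0044,0],[0,0,0]],[[0.032,0.0044,0],[0,0,0]],[[0.032,0.0044,0],[0,0,0]],[[0.032,0.0044,0],[0,0,0]],[[0.032,0.0044,0],[0,0,0]],[[0,0,0],[0,0,0]],[[0,0,0],[0,0,0]]]'; python3 go.py 465.8 91 28 100
python3 - <<'E'
from plant import eyes
from h import *
c=eyes.capture("scene");a=c["img"][90:250,200:360]
cv2.imwrite("pics/k1.png",cv2.convertScaleAbs(cv2.resize(a,(600,600),interpolation=cv2.INTER_CUBIC),alpha=1.7))
E
```

```text
time: 17.35
ee_pos: [466.9, 90.4, 105.4]
tool_rot: [0.0, 0.646, 0.763, -0.0]
ft_force: [-0.2, -0.0, -0.6]
grip_width: 0.319
gripper_force: 59.1
t 17.35 pos [466.9  90.4 105.4] tilt [ 0.e+00 -4.e-04 -1.e+00] yaw 99.5 q [ 0.19  0.06 -0.36  1.16 -0.    1.6 ] gw 27.3 F [-0.2 -0.  -0.6] grip 59.1
turn z deg -0.5 shift mm [  0.8  -1.  111.4] dist 1
```

View pics/k1.png

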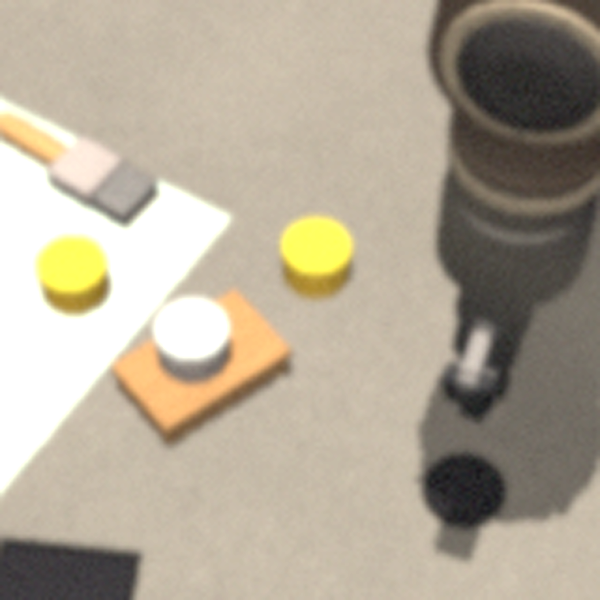

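The jar is gripped (dark, at (475,390)), the tin is still on the long box, and the jar tray is below at (463,490). Lowering.

```bash
python3 -m creep '[[[0.0008,-0.001,0.03],[0,0,0]],[[0,0,0.03],[0,0,0]],[[0,0,0.03],[0,0,0]],[[0,0,0.01],[0,0,0]],[[0,0,0.006],[0,0,0]],[[0,0,0],[0,0,0]],[[0,0,0.003],[0,0,0]],[[0,0,0.003],[0,0,0]],[[0,0,0],[0,0,0]]]'; python3 -m creep '[[[0,0,0],[0,0,0]],[[0,0,0],[0,0,0]],[[0,0,0],[0,0,0]],[[0,0,-0.02],[0,0,0]],[[0,0,-0.04],[0,0,0]],[[0,0,-0.04],[0,0,0]],[[0,0,0],[0,0,0]]]' 0.055; python3 go.py 475 -102 100 100
```

```text
time: 18.52
ee_pos: [465.7, 91.4, -6.8]
tool_rot: [-0.0, 0.646, 0.763, -0.0]
ft_force: [-0.8, -0.9, -0.7]
grip_width: 0.321
gripper_force: 59.2
time: 19.4
ee_pos: [468.0, 91.8, 96.5]
tool_rot: [0.002, 0.646, 0.763, 0.002]
ft_force: [0.2, -0.6, 0.2]
grip_width: 0.644
gripper_force: 0.0
t 19.4 pos [468.   91.8  96.5] tilt [ 0.006   0.0012 -1.    ] yaw 99.5 q [ 0.19  0.06 -0.37  1.13 -0.    1.6 ] gw 55.0 F [ 0.2 -0.6  0.2] grip 0.0
turn z deg -0.5 shift mm [-192.1  -26.8   30.5] dist 194
```

```bash
python3 -m creep '[[[-0.032,-0.0045,0.005],[0,0,0]],[[-0.032,-0.0045,0.005],[0,0,0]],[[-0.032,-0.0045,0.005],[0,0,0]],[[-0.032,-0.0045,0.005],[0,0,0]],[[-0.032,-0.0045,0.005],[0,0,0]],[[-0.032,-0.0045,0.005],[0,0,0]],[[0,0,0],[0,0,0]],[[0,0,0],[0,0,0]],[[0,0,0.02],[0,0,0]],[[0,0,0.02],[0,0,0]],[[0,0,0.01],[0,0,0]],[[0,0,0],[0,0,0]],[[0,0,0],[0,0,0]]]' 0.085;  python3 go.py 474 -102 50 100; python3 -m creep '[[[0,0,0],[0,0,0]],[[0,0,0],[0,0,0]],[[0,0,0],[0,0,0]],[[0,0,0],[0,0,0]],[[0,0,0],[0,0,0]]]' 0.035; python3 go.py 665.5 82 100 110
```

```text
time: 21.02
ee_pos: [471.4, -102.3, 13.9]
tool_rot: [0.0, 0.646, 0.764, 0.0]
ft_force: [0.2, 0.3, -0.7]
grip_width: 0.992
gripper_force: 0.0
t 21.02 pos [ 471.4 -102.3   13.9] tilt [ 9.e-04 -2.e-04 -1.e+00] yaw 99.6 q [-0.21  0.13 -0.49  0.95  0.    1.19] gw 84.7 F [ 0.2  0.3 -0.7] grip 0.0
turn z deg -0.4 shift mm [-0.2  2.6 -2.1] dist 3
time: 21.65
ee_pos: [471.8, -102.6, 14.2]
tool_rot: [0.001, 0.646, 0.763, 0.001]
ft_force: [0.2, 1.1, 5.8]
grip_width: 0.54
gripper_force: 61.4
t 21.65 pos [ 471.8 -102.6   14.2] tilt [ 2.e-03 -2.e-04 -1.e+00] yaw 99.5 q [-0.21  0.13 -0.49  0.95  0.    1.19] gw 46.2 F [0.2 1.1 5.8] grip 61.4
turn z deg -10.5 shift mm [107.2 245.2 -51.8] dist 268
```

```bash
python3 -m creep '[[[0,0,-0.01],[0,0,0]],[[0,0,-0.02],[0,0,0]],[[0,0,-0.03],[0,0,0]],[[0.0188,0.0277,0],[0,0,0]],[[0.0188,0.0277,0],[0,0,0]],[[0.0188,0.0277,0],[0,0,0]],[[0.0188,0.0277,0],[0,0,0]],[[0.0188,0.0277,0],[0,0,0]],[[0.0188,0.0277,0],[0,0,0]],[[0.0188,0.0277,0],[0,0,0]],[[0.0188,0.0277,0],[0,0,0]],[[0,0,0],[0,0,0]],[[0,0,0],[0,0,0]]]'; python3 go.py 665.5 82 25 99.5;python3 - <<'E'
from plant import eyes
from h import *
c=eyes.capture("scene");H=cv2.cvtColor(c["img"],cv2.COLOR_BGR2HSV)
m=((H[...,1]>95)&(H[...,0]<25)&(H[...,2]>100)).astype(np.uint8)*255
blobs(m,c,26,(226,155,285,215),80)
c=eyes.capture("top");H=cv2.cvtColor(c["img"],cv2.COLOR_BGR2HSV)
m=((H[...,1]>95)&(H[...,0]<25)&(H[...,2]>100)).astype(np.uint8)*255
blobs(m,c,26,(285,200,330,255),80)
v=c["img"][224:240,238:254].max(2);print("jar",v[::2,::2])
E
```

```text
time: 23.28
ee_pos: [663.9, 82.2, 72.9]
tool_rot: [-0.0, 0.646, 0.763, -0.001]
ft_force: [0.1, 0.3, -1.1]
grip_width: 0.546
gripper_force: 61.9
t 23.27 pos [663.9  82.2  72.9] tilt [-1.3e-03 -5.0e-04 -1.0e+00] yaw 99.5 q [ 0.12  0.43  0.05  1.19 -0.    1.53] gw 46.6 F [ 0.1  0.3 -1.1] grip 61.9
turn z deg 0.0 shift mm [-0.5  1.6 81.9] dist 2
px [238. 189.] mom [ 505.1 -120.8] rect [ 506.1 -123.6] size [60.6 30.3] ang 24.5 area 940
px [307. 227.] mom [472.9 -96.4] rect [473.3 -96.4] size [ 64.2 102.9] ang 157.8 area 6135
jar [[96 95 93 94 92 90 90 87]
 [96 94 96 94 91 92 89 88]
 [95 97 96 94 91 91 89 89]
 [95 95 96 94 91 93 89 89]
 [97 96 97 94 92 90 89 89]
 [96 96 97 96 93 92 90 88]
 [95 97 98 96 92 91 89 90]
 [96 96 96 95 91 93 90 87]]
```

```bash
python3 -m creep '[[[-0.0005,0.0016,0.03],[0,0,0]],[[0,0,0.03],[0,0,0]],[[0,0,0.01],[0,0,0]],[[0,0,0.006],[0,0,0]],[[0,0,0],[0,0,0]],[[0,0,0.003],[0,0,0]],[[0,0,0.002],[0,0,0]],[[0,0,0],[0,0,0]]]'; python3 -m creep '[[[0,0,0],[0,0,0]],[[0,0,0],[0,0,0]],[[0,0,0],[0,0,0]],[[0,0,0],[0,0,0]],[[0,0,-0.02],[0,0,0]],[[0,0,-0.04],[0,0,0]],[[0,0,-0.04],[0,0,0]],[[0,0,0],[0,0,0]],[[0,0,0],[0,0,0]]]' 0.085; python3 go.py 604 -260 100 156
```

```text
time: 24.38
ee_pos: [666.2, 82.4, -7.7]
tool_rot: [0.0, 0.646, 0.763, 0.0]
ft_force: [0.1, -0.2, -0.9]
grip_width: 0.539
gripper_force: 61.8
time: 25.5
ee_pos: [666.0, 82.3, 91.7]
tool_rot: [-0.0, 0.646, 0.763, -0.0]
ft_force: [-0.1, -0.4, 0.2]
grip_width: 0.993
gripper_force: 0.0
t 25.5 pos [666.   82.3  91.7] tilt [-4.e-04 -0.e+00 -1.e+00] yaw 99.5 q [0.12 0.43 0.09 1.23 0.   1.53] gw 84.8 F [-0.1 -0.4  0.2] grip 0.0
turn z deg -56.5 shift mm [ -82.6 -337.9   25.7] dist 348
```

```bash
python3 -m creep '[[[0,0,0],[0,0,-9.4]],[[0,0,0],[0,0,-9.4]],[[0,0,0],[0,0,-9.4]],[[0,0,0],[0,0,-9.4]],[[0,0,0],[0,0,-9.4]],[[0,0,0],[0,0,-9.4]],[[-0.0083,-0.0338,0.0026],[0,0,0]],[[-0.0083,-0.0338,0.0026],[0,0,0]],[[-0.0083,-0.0338,0.0026],[0,0,0]],[[-0.0083,-0.0338,0.0026],[0,0,0]],[[-0.0083,-0.0338,0.0026],[0,0,0]],[[-0.0083,-0.0338,0.0026],[0,0,0]],[[-0.0083,-0.0338,0.0026],[0,0,0]],[[-0.0083,-0.0338,0.0026],[0,0,0]],[[-0.0083,-0.0338,0.0026],[0,0,0]],[[-0.0083,-0.0338,0.0026],[0,0,0]],[[0,0,0],[0,0,0]],[[0,0,0],[0,0,0]]]'; python3 go.py 604 -260 50 156
```

```text
time: 27.75
ee_pos: [603.5, -259.6, 64.9]
tool_rot: [-0.001, 0.209, 0.978, 0.0]
ft_force: [-0.3, 0.4, 0.1]
grip_width: 0.993
gripper_force: 0.0
t 27.75 pos [ 603.5 -259.6   64.9] tilt [-0.0019  0.0013 -1.    ] yaw 155.9 q [-0.41  0.41  0.    1.17  0.    0.01] gw 84.8 F [-0.3  0.4  0.1] grip 0.0
turn z deg -0.1 shift mm [-0.7 -0.2 48.9] dist 1
```

```bash
python3 -m creep '[[[0,0,0.02],[0,0,0]],[[0,0,0.02],[0,0,0]],[[0,0,0.009],[0,0,0]],[[0,0,0],[0,0,0]],[[0,0,0],[0,0,0]]]'; python3 -m creep '[[[0,0,0],[0,0,0]],[[0,0,0],[0,0,0]],[[0,0,0],[0,0,0]],[[0,0,0],[0,0,0]],[[0,0,0],[0,0,0]],[[0,0,0],[0,0,0]]]' 0.03; python3 go.py 499.5 419.7 120 171.7
```

```text
time: 28.38
ee_pos: [604.7, -260.0, 18.0]
tool_rot: [0.001, 0.208, 0.978, -0.0]
ft_force: [0.1, 0.5, -0.7]
grip_width: 0.99
gripper_force: 0.0
time: 29.12
ee_pos: [604.6, -260.5, 18.0]
tool_rot: [0.001, 0.209, 0.978, -0.0]
ft_force: [0.5, -0.8, 5.8]
grip_width: 0.477
gripper_force: 62.4
t 29.12 pos [ 604.6 -260.5   18. ] tilt [ 1.3e-03 -7.0e-04 -1.0e+00] yaw 155.9 q [-0.41  0.43 -0.07  1.07 -0.    0.01] gw 40.7 F [ 0.5 -0.8  5.8] grip 62.4
turn z deg -15.8 shift mm [202.2 657.9 -68. ] dist 688
```

```bash
python3 -m creep '[[[0,0,-0.01],[0,0,0]],[[0,0,-0.02],[0,0,0]],[[0,0,-0.038],[0,0,0]],[[0,0,0],[0,0,-7.9]],[[0,0,0],[0,0,-7.9]]]' | head -1; python3 -m creep '[[[0.0112,0.0365,0],[0,0,0]],[[0.0112,0.0365,0],[0,0,0]],[[0.0112,0.0365,0],[0,0,0]],[[0.0112,0.0365,0],[0,0,0]],[[0.0112,0.0365,0],[0,0,0]],[[0.0112,0.0365,0],[0,0,0]],[[0.0112,0.0365,0],[0,0,0]],[[0.0112,0.0365,0],[0,0,0]],[[0.0112,0.0365,0],[0,0,0]],[[0.0112,0.0365,0],[0,0,0]],[[0.0112,0.0365,0],[0,0,0]],[[0.0112,0.0365,0],[0,0,0]],[[0.0112,0.0365,0],[0,0,0]],[[0.0112,0.0365,0],[0,0,0]],[[0.0112,0.0365,0],[0,0,0]],[[0.0112,0.0365,0],[0,0,0]],[[0.0112,0.0365,0],[0,0,0]],[[0.0112,0.0365,0],[0,0,0]],[[0,0,0],[0,0,0]],[[0,0,0],[0,0,0]]]';python3 go.py 499.5 419.7 29 171.7
python3 - <<'E'
from plant import eyes
from h import *
t=eyes.capture("top");s=eyes.capture("scene");np.savez("top2.npz",**t);np.savez("scene2.npz",**s)
for n,c,w in(("top",t,(338,163,385,210)),("scene",s,(140,165,200,225))):
  H=cv2.cvtColor(c["img"],cv2.COLOR_BGR2HSV)
  for vt in(100,120): print(n);blobs(((H[...,1]>90)&(H[...,0]<25)&(H[...,2]>vt)).astype(np.uint8)*255,c,26,w,80)
H=cv2.cvtColor(s["img"],cv2.COLOR_BGR2HSV);print("long scene");blobs(((H[...,1]>95)&(H[...,0]<25)&(H[...,2]>100)).astype(np.uint8)*255,s,26,(226,155,285,215),80)
E
```

```text
time: 29.75
time: 32.25
ee_pos: [498.8, 418.6, 84.9]
tool_rot: [-0.0, 0.072, 0.997, -0.001]
ft_force: [0.7, -0.1, -1.3]
grip_width: 0.48
gripper_force: 61.6
t 32.25 pos [498.8 418.6  84.9] tilt [-8.0e-04 -1.1e-03 -1.0e+00] yaw 171.7 q [ 0.7   0.39  0.02  1.2  -0.    0.84] gw 41.0 F [ 0.7 -0.1 -1.3] grip 61.6
turn z deg 0.0 shift mm [-0.5  1.2 89.9] dist 1
top
px [360. 185.] mom [ 600.1 -257.5] rect [ 599.7 -257.4] size [64.4 66.8] ang 158.7 area 3915
top
px [360. 185.] mom [ 600.8 -257.9] rect [ 600.7 -257.8] size [64.4 64.6] ang 158.7 area 3814
scene
px [167. 196.] mom [ 603.3 -254.8] rect [ 603.2 -255. ] size [64.4 63.2] ang 67.5 area 3751
scene
px [167. 196.] mom [ 602.9 -255.9] rect [ 602.8 -256.1] size [62.  63.2] ang 157.5 area 3608
long scene
px [253. 186.] mom [476.7 -93.8] rect [476.8 -93.9] size [ 63.  100.2] ang 157.3 area 5928
```

```bash
python3 -m creep '[[[-0.0005,0.0012,0.03],[0,0,0]],[[0,0,0.03],[0,0,0]],[[0,0,0.018],[0,0,0]],[[0,0,0.006],[0,0,0]],[[0,0,0],[0,0,0]],[[0,0,0.003],[0,0,0]],[[0,0,0.002],[0,0,0]],[[0,0,0],[0,0,0]],[[0,0,0],[0,0,0]]]'; python3 -m creep '[[[0,0,0],[0,0,0]],[[0,0,0],[0,0,0]],[[0,0,0],[0,0,0]],[[0,0,0],[0,0,0]],[[0,0,-0.02],[0,0,0]],[[0,0,-0.03],[0,0,0]],[[0,0,-0.03],[0,0,0]],[[0,0,0],[0,0,0]],[[0,0,0],[0,0,0]]]' 0.085; python3 go.py 475 -95 100 157.5
```

```text
time: 33.48
ee_pos: [499.9, 420.2, -3.6]
tool_rot: [0.0, 0.072, 0.997, 0.0]
ft_force: [0.1, -0.4, -1.4]
grip_width: 0.478
gripper_force: 61.7
time: 34.6
ee_pos: [499.6, 419.9, 75.5]
tool_rot: [-0.0, 0.072, 0.997, -0.0]
ft_force: [0.1, 0.4, -0.7]
grip_width: 0.993
gripper_force: 0.0
t 34.6 pos [499.6 419.9  75.5] tilt [-5.e-04 -4.e-04 -1.e+00] yaw 171.7 q [0.7  0.4  0.01 1.18 0.   0.84] gw 84.8 F [ 0.1  0.4 -0.7] grip 0.0
turn z deg 14.2 shift mm [-174.3 -485.2    9.5] dist 516
```

```bash
python3 -m creep '[[[0,0,0],[0,0,7.1]],[[0,0,0],[0,0,7.1]],[[-0.01245,-0.03466,0.0007],[0,0,0]],[[-0.01245,-0.03466,0.0007],[0,0,0]],[[-0.01245,-0.03466,0.0007],[0,0,0]],[[-0.01245,-0.03466,0.0007],[0,0,0]],[[-0.01245,-0.03466,0.0007],[0,0,0]],[[-0.01245,-0.03466,0.0007],[0,0,0]],[[-0.01245,-0.03466,0.0007],[0,0,0]],[[-0.01245,-0.03466,0.0007],[0,0,0]],[[-0.01245,-0.03466,0.0007],[0,0,0]],[[-0.01245,-0.03466,0.0007],[0,0,0]],[[-0.01245,-0.03466,0.0007],[0,0,0]],[[-0.01245,-0.03466,0.0007],[0,0,0]],[[-0.01245,-0.03466,0.0007],[0,0,0]],[[-0.01245,-0.03466,0.0007],[0,0,0]],[[0,0,0],[0,0,0]],[[0,0,0],[0,0,0]]]'; python3 go.py 475 -95 23 157.5
```

```text
time: 36.85
ee_pos: [474.7, -94.5, 65.5]
tool_rot: [-0.001, 0.195, 0.981, 0.0]
ft_force: [0.0, -0.4, 1.1]
grip_width: 0.995
gripper_force: 0.0
t 36.85 pos [474.7 -94.5  65.5] tilt [-1.7e-03  7.0e-04 -1.0e+00] yaw 157.5 q [-0.2   0.1  -0.4   1.07  0.    0.2 ] gw 85.0 F [ 0.  -0.4  1.1] grip 0.0
turn z deg 0.0 shift mm [-0.5 -0.3 76.5] dist 1
```

```bash
python3 -m creep '[[[-0.0005,-0.0003,0.03],[0,0,0]],[[0,0,0.02],[0,0,0]],[[0,0,0.015],[0,0,0]],[[0,0,0.0075],[0,0,0]],[[0,0,0.004],[0,0,0]],[[0,0,0],[0,0,0]],[[0,0,0],[0,0,0]]]'; python3 -m creep '[[[0,0,0],[0,0,0]],[[0,0,0],[0,0,0]],[[0,0,0],[0,0,0]],[[0,0,0],[0,0,0]],[[0,0,0],[0,0,0]],[[0,0,0],[0,0,0]]]' 0.05; python3 go.py 391 284.6 100 165.6
```

```text
time: 37.72
ee_pos: [476.2, -95.5, -9.5]
tool_rot: [0.0, 0.195, 0.981, 0.0]
ft_force: [-0.5, 0.2, -0.1]
grip_width: 0.997
gripper_force: 0.0
time: 38.48
ee_pos: [476.2, -95.6, -9.2]
tool_rot: [0.001, 0.195, 0.981, -0.0]
ft_force: [-1.5, 0.8, 5.8]
grip_width: 0.707
gripper_force: 65.7
t 38.48 pos [476.2 -95.6  -9.2] tilt [ 1.2e-03 -6.0e-04 -1.0e+00] yaw 157.5 q [-0.2   0.15 -0.51  0.9  -0.    0.19] gw 60.3 F [-1.5  0.8  5.8] grip 65.7
turn z deg -8.1 shift mm [177.1 347.  -75.2] dist 390
```

```bash
python3 -m creep '[[[0,0,-0.01],[0,0,0]],[[0,0,-0.02],[0,0,0]],[[0,0,-0.03],[0,0,0]],[[0,0,0],[0,0,-8.1]],[[0.0161,0.03155,0],[0,0,0]],[[0.0161,0.03155,0],[0,0,0]],[[0.0161,0.03155,0],[0,0,0]],[[0.0161,0.03155,0],[0,0,0]],[[0.0161,0.03155,0],[0,0,0]],[[0.0161,0.03155,0],[0,0,0]],[[0.0161,0.03155,0],[0,0,0]],[[0.0161,0.03155,0],[0,0,0]],[[0.0161,0.03155,0],[0,0,0]],[[0.0161,0.03155,0],[0,0,0]],[[0.0161,0.03155,0],[0,0,0]],[[0,0,0],[0,0,0]],[[0,0,0],[0,0,0]]]';python3 go.py 391 284.6 27.5 165.6
```

```text
time: 40.6
ee_pos: [390.2, 284.4, 50.0]
tool_rot: [-0.0, 0.125, 0.992, -0.0]
ft_force: [0.6, -1.0, -1.0]
grip_width: 0.707
gripper_force: 65.3
t 40.6 pos [390.2 284.4  50. ] tilt [-2.e-04 -5.e-04 -1.e+00] yaw 165.6 q [ 0.63  0.1  -0.43  1.04 -0.    0.88] gw 60.3 F [ 0.6 -1.  -1. ] grip 65.3
turn z deg 0.0 shift mm [-0.7  0.4 56.5] dist 1
```

```bash
python3 -m creep '[[[-0.0007,0.0004,0.025],[0,0,0]],[[0,0,0.02],[0,0,0]],[[0,0,0.006],[0,0,0]],[[0,0,0],[0,0,0]],[[0,0,0.003],[0,0,0]],[[0,0,0.002],[0,0,0]],[[0,0,0],[0,0,0]],[[0,0,0],[0,0,0]]]'; python3 -m creep '[[[0,0,0],[0,0,0]],[[0,0,0],[0,0,0]],[[0,0,0],[0,0,0]],[[0,0,0],[0,0,0]],[[0,0,-0.02],[0,0,0]],[[0,0,-0.03],[0,0,0]],[[0,0,-0.03],[0,0,0]],[[0,0,0],[0,0,0]],[[0,0,0],[0,0,0]]]' 0.085; python3 go.py 602 -256.5 100 158
```

```text
time: 41.6
ee_pos: [391.2, 285.1, -5.9]
tool_rot: [0.0, 0.125, 0.992, 0.0]
ft_force: [-0.5, -0.4, -1.8]
grip_width: 0.705
gripper_force: 65.4
time: 42.72
ee_pos: [390.9, 284.8, 73.3]
tool_rot: [-0.0, 0.125, 0.992, -0.0]
ft_force: [-1.1, 0.3, 0.2]
grip_width: 0.994
gripper_force: 0.0
t 42.73 pos [390.9 284.8  73.3] tilt [-4.e-04 -3.e-04 -1.e+00] yaw 165.6 q [ 0.63  0.09 -0.39  1.09  0.    0.88] gw 84.9 F [-1.1  0.3  0.2] grip 0.0
turn z deg 7.6 shift mm [-398.5 -422.8    7.3] dist 581
```

```bash
python3 -m creep '[[[0,0,0],[0,0,7.6]],[[-0.0249,-0.0264,0.0004],[0,0,0]],[[-0.0249,-0.0264,0.0004],[0,0,0]],[[-0.0249,-0.0264,0.0004],[0,0,0]],[[-0.0249,-0.0264,0.0004],[0,0,0]],[[-0.0249,-0.0264,0.0004],[0,0,0]],[[-0.0249,-0.0264,0.0004],[0,0,0]],[[-0.0249,-0.0264,0.0004],[0,0,0]],[[-0.0249,-0.0264,0.0004],[0,0,0]],[[-0.0249,-0.0264,0.0004],[0,0,0]],[[-0.0249,-0.0264,0.0004],[0,0,0]],[[-0.0249,-0.0264,0.0004],[0,0,0]],[[-0.0249,-0.0264,0.0004],[0,0,0]],[[-0.0249,-0.0264,0.0004],[0,0,0]],[[-0.0249,-0.0264,0.0004],[0,0,0]],[[-0.0249,-0.0264,0.0004],[0,0,0]],[[-0.0249,-0.0264,0.0004],[0,0,0]],[[0,0,0],[0,0,0]],[[0,0,0],[0,0,0]]]'; python3 go.py 602 -256.5 23 158
```

```text
time: 45.1
ee_pos: [601.6, -255.1, 66.0]
tool_rot: [-0.001, 0.191, 0.982, 0.0]
ft_force: [-0.8, -0.4, -0.5]
grip_width: 0.996
gripper_force: 0.0
t 45.1 pos [ 601.6 -255.1   66. ] tilt [-0.0024  0.0014 -1.    ] yaw 158.0 q [-0.4   0.4  -0.    1.17  0.   -0.02] gw 85.0 F [-0.8 -0.4 -0.5] grip 0.0
turn z deg 0.0 shift mm [-0.9 -1.1 77. ] dist 1
```

```bash
python3 -m creep '[[[-0.0005,-0.0008,0.03],[0,0,0]],[[0,0,0.02],[0,0,0]],[[0,0,0.015],[0,0,0]],[[0,0,0.008],[0,0,0]],[[0,0,0.004],[0,0,0]],[[0,0,0],[0,0,0]],[[0,0,0],[0,0,0]]]'; python3 -m creep '[[[0,0,0],[0,0,0]],[[0,0,0],[0,0,0]],[[0,0,0],[0,0,0]],[[0,0,0],[0,0,0]],[[0,0,0],[0,0,0]],[[0,0,0],[0,0,0]]]' 0.05; python3 go.py 662.2 -83.7 100 112.6
```

```text
time: 45.98
ee_pos: [603.2, -256.9, -8.8]
tool_rot: [0.001, 0.191, 0.982, -0.0]
ft_force: [-0.3, 0.0, -0.4]
grip_width: 0.997
gripper_force: 0.0
time: 46.72
ee_pos: [603.3, -257.1, -8.4]
tool_rot: [0.001, 0.191, 0.982, -0.0]
ft_force: [-0.6, -0.6, 5.3]
grip_width: 0.75
gripper_force: 67.9
t 46.73 pos [ 603.3 -257.1   -8.4] tilt [ 0.0015 -0.001  -1.    ] yaw 158.0 q [-0.4   0.45 -0.11  1.01 -0.   -0.02] gw 64.1 F [-0.6 -0.6  5.3] grip 67.9
turn z deg 45.4 shift mm [137.5 121.  -74.4] dist 183
```

```bash
python3 -m creep '[[[0,0,-0.01],[0,0,0]],[[0,0,-0.02],[0,0,0]],[[0,0,-0.03],[0,0,0]],[[0,0,0],[0,0,7.57]],[[0,0,0],[0,0,7.57]],[[0,0,0],[0,0,7.57]],[[0,0,0],[0,0,7.57]],[[0,0,0],[0,0,7.57]],[[0,0,0],[0,0,7.57]],[[0.0229,0.0202,0],[0,0,0]],[[0.0229,0.0202,0],[0,0,0]],[[0.0229,0.0202,0],[0,0,0]],[[0.0229,0.0202,0],[0,0,0]],[[0.0229,0.0202,0],[0,0,0]],[[0.0229,0.0202,0],[0,0,0]],[[0,0,0],[0,0,0]],[[0,0,0],[0,0,0]]]';python3 go.py 662.2 -83.7 28.5 112.6
```

```text
time: 48.85
ee_pos: [661.5, -83.4, 50.4]
tool_rot: [-0.0, 0.555, 0.832, -0.0]
ft_force: [-0.3, -0.8, -1.5]
grip_width: 0.756
gripper_force: 67.0
t 48.85 pos [661.5 -83.4  50.4] tilt [-7.e-04 -2.e-04 -1.e+00] yaw 112.6 q [-0.13  0.43  0.01  1.14 -0.    1.05] gw 64.5 F [-0.3 -0.8 -1.5] grip 67.0
turn z deg 0.0 shift mm [-0.5  0.6 55.9] dist 1
```

Then back off and clear the view, towards the base.

```bash
python3 -m creep '[[[-0.0005,0.0006,0.025],[0,0,0]],[[0,0,0.02],[0,0,0]],[[0,0,0.006],[0,0,0]],[[0,0,0],[0,0,0]],[[0,0,0.003],[0,0,0]],[[0,0,0.0015],[0,0,0]],[[0,0,0],[0,0,0]],[[0,0,0],[0,0,0]]]'; python3 -m creep '[[[0,0,0],[0,0,0]],[[0,0,0],[0,0,0]],[[0,0,0],[0,0,0]],[[0,0,0],[0,0,0]],[[0,0,-0.02],[0,0,0]],[[0,0,-0.03],[0,0,0]],[[0,0,-0.05],[0,0,0]],[[0,0,-0.05],[0,0,0]],[[-0.04,0,0],[0,0,0]],[[-0.04,0,0],[0,0,0]],[[-0.04,0,0],[0,0,0]],[[-0.04,0,0],[0,0,0]],[[-0.04,0,0],[0,0,0]],[[-0.04,0,0],[0,0,0]],[[-0.04,0,0],[0,0,0]],[[-0.04,-0.03,0],[0,0,0]],[[-0.03,-0.03,0],[0,0,0]],[[0,0,0],[0,0,0]],[[0,0,0],[0,0,0]]]' 0.085
python3 - <<'E'
from plant import eyes
from h import *
t=eyes.capture("top");s=eyes.capture("scene");np.savez("top3.npz",**t);np.savez("scene3.npz",**s)
A=[]
for c in(t,s):
  for p in((391,285,15),(662,-84,15),(665,82,15),(499.5,420,15),(466,91,12)):
    u,v=proj(c,p)[0].astype(int);A.append(cv2.resize(c["img"][v-26:v+27,u-26:u+27],(160,160),interpolation=cv2.INTER_CUBIC))
cv2.imwrite("pics/end.png",cv2.convertScaleAbs(np.vstack([np.hstack(A[:5]),np.hstack(A[5:])]),alpha=1.3,beta=15))
E
```

```text
time: 49.85
ee_pos: [662.7, -83.5, -4.8]
tool_rot: [0.0, 0.555, 0.832, 0.0]
ft_force: [-0.0, -0.9, -0.7]
grip_width: 0.752
gripper_force: 67.0
time: 52.22
ee_pos: [741.7, -429.5, 144.7]
tool_rot: [-0.0, 0.555, 0.832, 0.0]
ft_force: [0.3, 0.6, -0.6]
grip_width: 1.0
gripper_force: 0.0
```

View pics/end.png

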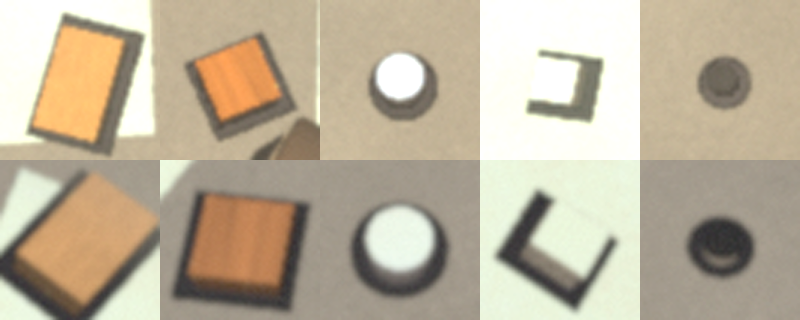

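All five appear in their trays. I'll check the margins numerically.

Run:
```python
from h import *
for n,tr in(("top3",dict(long=(388.2,283.4),sq=(661,-84.8),tin=(664,81),cube=(497.4,419.2),jar=(464,89.8))),("scene3",dict(long=(393.4,285.4),sq=(663.5,-82.6),tin=(667,82.8),cube=(501.4,420.4),jar=(467.6,92.2)))):
  c=load(n+".npz");H=cv2.cvtColor(c["img"],cv2.COLOR_BGR2HSV)
  o=((H[...,1]>90)&(H[...,0]<25)&(H[...,2]>100)).astype(np.uint8)*255
  w=((H[...,1]<60)&(H[...,2]>125)).astype(np.uint8)*255
  for k,m,z in(("long",o,28),("sq",o,28),("tin",w,32)):
    u,v=proj(c,[*tr[k],z])[0].astype(int);print(n,k,tr[k]);blobs(m,c,z,(u-27,v-27,u+28,v+28),100)
  # tray outer corners for cube, projected at z=5, and the cube's expected top corners at z=32
c=load("top3.npz");g=c["img"].max(2);u,v=proj(c,[497.4,419.2,32])[0].astype(int);print(u,v);print(g[v-14:v+15:2,u-16:u+17:2])
q=np.radians(-8.3);R=np.array([[np.cos(q),-np.sin(q)],[np.sin(q),np.cos(q)]])
P=np.array([[21,21],[-21,21],[-21,-21],[21,-21]])@R.T+[497.4,419.2];print(proj(c,np.c_[P,[32]*4])-[u-16,v-14])
```

```text
top3 long (388.2, 283.4)
px [176. 256.] mom [389.2 284.9] rect [389.1 284.9] size [ 64.4 103.2] ang 165.7 area 6177
top3 sq (661, -84.8)
px [302. 164.] mom [662.8 -81.3] rect [662.5 -81.1] size [69.  69.2] ang 112.9 area 4369
top3 tin (664, 81)
px [246. 161.] mom [668.   82.8] rect [669.4  83.6] size [54.3 47. ] ang 26.0 area 1773
scene3 long (393.4, 285.4)
px [416. 228.] mom [393.6 286.8] rect [393.6 286.8] size [62.4 99.5] ang 165.2 area 5884
scene3 sq (663.5, -82.6)
px [214. 249.] mom [664.1 -79.4] rect [664.  -79.6] size [67.  64.4] ang 22.6 area 3990
scene3 tin (667, 82.8)
px [278. 285.] mom [668.7  83.7] rect [669.   82.8] size [46.9 44.1] ang 29.1 area 1606
130 218
[[211 213 213 214 212 213 213 215 212 214 214 214 213 212 213 212 211]
 [213 212 212 214 213 214 212 212 212 213 213 213 215 215 214 213 213]
 [212 213 212 212 211 204 159 174 193 195 204 211 211 213 213 213 213]
 [211 212 212 212 214 199 130 123 105  92 106 122 128 150 175 194 200]
 [211 213 213 213 212 209 211 211 202 195 193 176 134  85  82  82 126]
 [214 212 212 213 212 213 212 212 213 212 212 212 168  95  84  85 129]
 [212 213 213 212 210 209 212 213 212 213 213 212 134  93  82  84 165]
 [211 211 212 212 212 212 211 212 213 212 213 210 131  92  81  83 193]
 [212 213 213 212 206 213 212 213 213 214 212 198 108  86  83  90 195]
 [212 212 212 213 209 212 212 213 211 213 213 193 100  83  84 117 207]
 [210 211 213 210 181 192 196 200 210 211 211 160  97  79  82 127 212]
 [212 213 213 203 109  84  86  97 121 124 137 113  91  81  83 150 212]
 [213 212 212 198  95  83  82  80  79  80  82  81  78  80  83 191 212]
 [212 212 213 209 195 187 164 135 129 111  88  85  88  84  93 195 214]
 [211 210 211 214 211 211 212 211 212 203 195 194 189 166 151 211 212]]
[[10.7776493   6.63839925]
 [ 7.77105565 20.76751974]
 [22.10416267 22.81399492]
 [25.02212424  8.67103397]]
```

```bash
python3 -c "
from plant import robot
print(robot.job_done())"
```

```text
the job is handed in; nothing more can be done
None
```

I took both stacks apart, set all five containers upright in their matching trays and let go, then handed the job in at about 52 s with the arm clear; the cameras show the long box, square box and tin within about 4 mm of tray centre, while the cube and jar I could check only roughly.

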